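# Open the bench clamp for the next cover

## Task

Open up the quick clamp on the bench so that the cylinder head cover can go in next: press its ratchet release tab down until it clicks over and stays down, then push the sliding jaw along the bar, away from the fixed jaw, until it is fully home against its end stop. Do it with the fingertips, pushing the jaw only once the ratchet is released, and leave the tab down and the other things on the bench where they are.

Things in the scene. Friction and masses are not known exactly. Their poses are not given: they have to be found in the camera images.
- clamp: Steel quick clamp, bolted down. Base 75 x 340 mm; a toothed bar (30 wide, top 36 mm above the bench) runs along its own y. Origin on the bench, on the bar's centreline; z up. Fixed jaw (92 wide across the bar, 25 thick, 105 high) at the -y end, inner face at y = -130 mm; end stop, two lugs 44 mm high, at y = 150 to 170 mm. At yaw 0 its +y points to the robot's left.
- jaw (a joint): Travel of the sliding jaw along the clamp's +y, in m: 0 = nearest the fixed jaw (60 mm gap between the faces), 0.12 = fully home against the end stop. Locked, it holds against a push away from the fixed jaw of 80 N and more (it may creep a few mm); released, it slides with about 3 N of friction plus 8 N per m/s and stays where it is left.
- jaw_face (a point): Point on the sliding jaw's flat pushing face, which looks to the clamp's -y (towards the fixed jaw): mid-width, 85 mm above the bench, 20 mm below the jaw's top edge. The jaw is an upright steel plate 92 mm wide across the bar, 22 mm thick, from 38 to 105 mm above the bench, with ribs and a carriage 100 mm long behind it (+y).
- release (a joint): Angle of the ratchet release lever on the sliding jaw's carriage, in rad: about -0.08 = tab up, ratchet locked; 0.22 = tab fully down, ratchet free. An over-centre spring: pressing takes about 7 N at first, past 0.11 it snaps down by itself and stays down.
- release_tab (a point): Centre of the top of the release lever's aluminium tab (40 across the bar x 36 along it x 8 mm thick), which rides with the jaw about 92 mm behind (+y of) its pushing face. Its top is 66 mm above the bench when locked, 48 mm when down, and moves 8 mm to +y on the way. Towards -y the jaw plate's back is 70 mm away, its ribs (73 mm high) end 41 mm away. Nothing stands above or behind it.
- pump: Yellow plastic hand cleaner bottle with black pump head, closed: 74 mm across, 153 mm high, stands loose; origin under its centre. Leave alone.
- spanner: Chrome box spanner, 130 mm long, 22 mm hexagon ends, lies loose along its own x; origin under its middle. Leave alone.
- punch: Steel pin punch, 135 mm long, 12 mm hexagonal body with a 6 mm pin, lies loose along its own x; origin on the bench under it. Leave alone.
- cover: Grey aluminium cylinder head cover, 85 x 190 x 52 mm, lies loose with its long side along its own y, beyond the clamp; origin under its middle. Leave alone.

How it is judged:
By the outcome, as a careful person would: the job done as asked, in the order asked, and still so for the second after the job is handed in, with the robot touching nothing.
It also fails if it takes over 42 s, if anything falls off the work surface, if the arm or the gripper's body presses on something with over 40 N, if the wrist force passes 120 N, or if a joint passes its speed limit or range.

## Robot

A 6-joint arm with a two-finger parallel gripper is mounted at the origin on the work surface. World frame = base frame: x ahead of the robot, y to its left, z up, the work surface at z = 0. Lengths are in m, angles in rad, forces in N, time in s.
With the tool pointing down it reaches from about 0.225 to 0.725 m from the base axis. Payload 3.1 kg.
Tool frame: the origin (TCP) lies at the very end of the fingers, on their centre line; the grasp point (between the pads) lies 19 mm behind it; y points along the fingers, z is the direction in which the jaws open and shut, and the axes are right-handed (so a half turn about y gives the same grasp; the last joint's range is limited). The gripper opens to 85 mm and grips with 20 to 120 N. Pads are 22 mm wide; open, the fingers measure 114 mm over their backs; the gripper's body (76 mm by 85 mm) begins 54 mm behind the grasp point. The pads swing forward as they close: fully open they stand 13 mm farther back than shut.
Start: joints at [-1.442, 0.048, 0.099, 1.622, 0, 1.443], TCP at [0.133, -0.508, 0.231] pointing down, gripper open.
Joint ranges: [-2.91, 2.91], [-0.99, 1.94], [-1.21, 1.42], [-2.12, 2.29], [-1.49, 1.47], [-3.14, 3.14]. Speed limits (rad/s): [2.79, 2.79, 3.14, 3.14, 3.14, 3.14].

## Interface

Orientations are given as a rotation vector (axis times angle).
In Python, from station import manip gives the robot as it stands.
- The arm moves only by the shell command python3 -m handwheel 'ROWS' [FORCE]. ROWS is JSON, a list of rows, each an object with "fingers": the closure, from -1 (fully open) to 1 (shut), so that 0 is half open; "linear": the shift along the tool's x, y, z in mm, a list of three; "turn": the turn about the tool's y in degrees. A call has 1 to 5 rows; each row is the pose to reach, as a shift and turn from the pose commanded when the call began, along the tool's axes at that moment; what a row does not reach only later rows make up. A row lasts 1/12 s, in which the tool goes at most 41.7 mm and 7.16 degrees, less where a joint would pass 70% of its speed; a pose out of reach is approached as far as the arm can. A call with a gripper value outside its range is refused whole. The fingers move at their own pace and stop on an object; FORCE is the grip in N (left out, the last holds). Time passes only in rows, so rows that repeat a pose let the fingers close. It gives the time, the measured TCP pose, the force and the opening at its end, in the units of the state.
- manip.read_state(): the state, without advancing time (a new reading comes with each control period).
- manip.get_image(name): name is "side" or "top" or "wrist"; returns the picture (400x640x3 uint8, red, green, blue); there is no depth.
- manip.camera_params(name): a dict with "fx", "fy", "cx", "cy" (pixels), "T" (4x4, takes a point from camera to world coordinates). Camera axes: x right, y down, z forward; pixel columns grow to the right and rows downward; lengths in m; the calibration is good to about 2 mm. The wrist camera is an equidistant fisheye: a pixel r from the principal point sees the ray r / f radians off the axis. A picture is of the moment at which its call begins: read the wrist's pose just before it. camera_params takes no time and is no camera call; for the wrist camera it gives the pose at the moment of the call.
- manip.finish_job(): hands the job in, once; it reports no verdict.
Trained networks look in the newest picture that a camera, given by its name, has taken for a name from the list of things; names that differ only in an ending like _2 or _b are one class to them, and where a whole thing is asked for, a point or a joint stands for the part that bears it (a point fixed in the world has none). Each returns a list of dicts, best first, with "conf" (0 to 1); they miss things now and then, are a little off and sometimes report something else, mostly with a low value. They report only what shows in the picture. A call takes as long as a camera call.
- manip.search_frame(thing, camera): "bbox" ([left, top, width, height] in pixels, round what is visible of it).
The state is a dict: "clock": time; "joints": joint angles; "joint_velocities": joint speeds; "tau": joint torques, N m; "position": TCP position; "eef_rot": TCP orientation; "force": force on the tool from outside, world axes, zero at the start; "moment": the same for the moment, N m; "width": opening from 0.0 (shut) to 1.0 (fully open).
Only numpy, scipy, OpenCV 4.12 (cv2) and the standard library are available. Lean on these libraries where they do the work, as an engineer would, in place of code of your own. Each camera call takes 0.05 s, during which the arm holds its last target. There are 200 camera calls.

## Working session

There is one attempt and no reset: what is moved stays moved. The work goes in short steps, Python scripts to look and compute and a shell command to move; the robot and the scene stay as the last step left them, time stands still between calls to the robot, and variables do not carry over. Pictures are saved under pics/ and viewed, about 8 in all and at most 12, crops included, and the job is handed in when it is done.

```bash
mkdir -p pics
cat > h.py <<'E'
import numpy as np,cv2
from station import manip
from scipy.spatial.transform import Rotation as R
def save(n,f):
    im=manip.get_image(n); cv2.imwrite('pics/'+f,im[:,:,::-1]); return im
def proj(n,P):
    c=manip.camera_params(n); T=np.array(c['T']); p=(np.atleast_2d(P)-T[:3,3])@T[:3,:3]
    return np.c_[c['fx']*p[:,0]/p[:,2]+c['cx'],c['fy']*p[:,1]/p[:,2]+c['cy']]
def ray(n,uv,z):
    c=manip.camera_params(n); T=np.array(c['T']); d=T[:3,:3]@np.array([(uv[0]-c['cx'])/c['fx'],(uv[1]-c['cy'])/c['fy'],1]); o=T[:3,3]
    return o+d*(z-o[2])/d[2]
E
python3 - <<'E'
from h import *
for n in('top','side'):
    save(n,n+'0.png'); c=manip.camera_params(n); print(n,np.round(c['T'],3).tolist(),c['fx'])
    for t in('clamp','jaw','release','pump','spanner','punch','cover'):
        print(t,[(np.round(d['bbox']),round(d['conf'],2)) for d in manip.search_frame(t,n)[:2]])
s=manip.read_state();print(s['clock'],R.from_rotvec(s['eef_rot']).as_matrix().round(3).tolist(),s['position'],s['force'])
E
```

```text
top [[0.01, -0.995, 0.103, 0.526], [-0.999, -0.007, 0.034, -0.004], [-0.033, -0.104, -0.994, 0.912], [0.0, 0.0, 0.0, 1.0]] 363.27881881427305
clamp [(array([244., 217., 143.,  45.]), 0.78)]
jaw [(array([289., 214.,  47.,  41.]), 0.58)]
release [(array([286., 223.,  40.,  22.]), 0.82)]
pump [(array([163., 210.,  46.,  35.]), 0.57)]
spanner [(array([457., 168.,  13.,  55.]), 0.78)]
punch [(array([287., 219.,  50.,  37.]), 0.7), (array([473., 243.,   6.,  46.]), 0.48)]
cover [(array([262., 128.,  79.,  39.]), 0.59)]
side [[-0.92, -0.261, 0.292, 0.193], [-0.392, 0.593, -0.703, 0.993], [0.01, -0.762, -0.648, 0.954], [0.0, 0.0, 0.0, 1.0]] 503.06434554245317
clamp [(array([300., 169.,  78., 111.]), 0.59)]
jaw []
release [(array([327., 218.,  24.,  16.]), 0.69), (array([265., 266.,  38.,  58.]), 0.34)]
pump [(array([265., 263.,  37.,  62.]), 0.91)]
spanner [(array([331., 147.,  38.,  16.]), 0.67)]
punch []
cover [(array([232., 193.,  53.,  54.]), 0.9)]
0.8 [[-0.967, 0.0, 0.254], [-0.254, -0.0, -0.967], [0.0, -1.0, 0.0]] [ 0.13333232 -0.50781592  0.23135761] [-0.23897447 -0.51550565 -0.33275298]
```

View pics/top0.png

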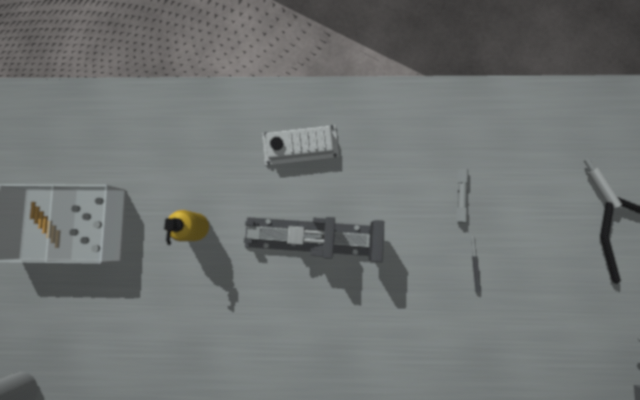

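View pics/side0.png

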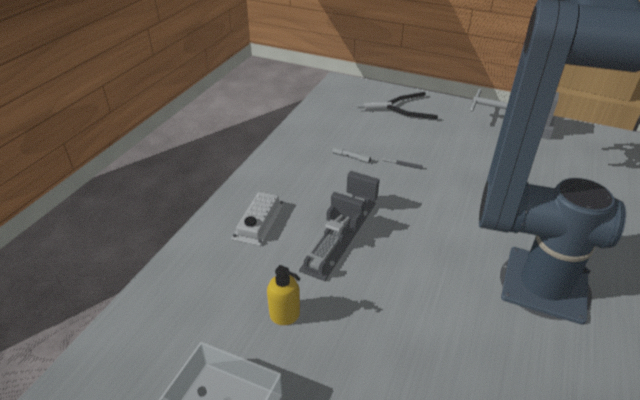

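The top view shows the clamp with its end stop at about (247,235), the tab at (296,235), the sliding jaw at (328,238) and the fixed jaw at (377,241). The bottle is at (185,226), left of the clamp, and the cover at (302,145).

Run:
```python
from h import *
im=cv2.imread('pics/top0.png')[195:285,230:400]; cv2.imwrite('pics/top0c.png',cv2.resize(im,None,fx=4.5,fy=4.5,interpolation=cv2.INTER_CUBIC))
for l,uv,z in(('stop',(247,234),.044),('tab',(296,235),.066),('jaw',(329,238),.105),('fix',(377,241),.105),('pump',(188,226),.1)):
    print(l,ray('top',uv,z).round(4))
```

```text
stop [0.5384 0.1981 0.044 ]
tab [0.5369 0.0781 0.066 ]
jaw [0.5305 0.0011 0.105 ]
fix [ 0.525  -0.1045  0.105 ]
pump [0.5543 0.32   0.1   ]
```

View pics/top0c.png

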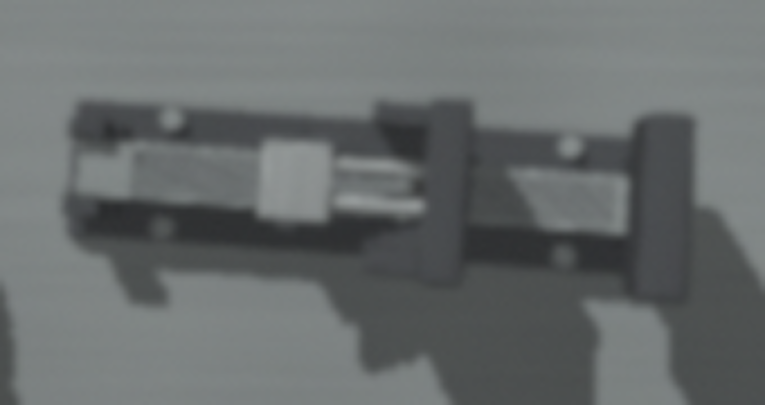

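The numbers give a clamp yaw of about -0.067, tab at about (0.537, 0.078), and a jaw face at y≈-0.013 (travel ≈ 0.02). Now moving over with the gripper shut.

```bash
cat >> h.py <<'E'
def to(P,yaw=-0.067):
    s=manip.read_state(); M=R.from_rotvec(s['eef_rot']).as_matrix()
    d=(np.array(P)-s['position'])@M*1000; z=M[:,2]
    a=np.arctan2(z[1],z[0])-(-np.pi/2+yaw)
    print('t',round(s['clock'],2),'pos',s['position'].round(4),'F',np.round(s['force'],1),'w',round(s['width'],2),'-> lin',d.round(1),'turn',np.degrees(a).round(1))
E
python3 -m handwheel '[{"fingers":1,"linear":[-540,0,-466],"turn":18},{"fingers":1,"linear":[-540,0,-466],"turn":18},{"fingers":1,"linear":[-540,0,-466],"turn":18},{"fingers":1,"linear":[-540,0,-466],"turn":18},{"fingers":1,"linear":[-540,0,-466],"turn":18}]' 30
python3 -c "from h import *;to([.537,.08,.2])"
```

```text
clock: 1.22
position: [0.2513, -0.3354, 0.2313]
eef_rot: [-0.065, -2.192, 2.192]
force: [1.1, -0.6, -0.3]
width: 0.303
t 1.22 pos [ 0.2513 -0.3354  0.2313] F [ 1.1 -0.6 -0.3] w 0.3 -> lin [-260.8   31.4 -431.5] turn 0.5
```

```bash
python3 -m handwheel '[{"fingers":1,"linear":[-260,0,-430],"turn":0},{"fingers":1,"linear":[-260,0,-430],"turn":0},{"fingers":1,"linear":[-260,0,-430],"turn":0},{"fingers":1,"linear":[-260,0,-430],"turn":0},{"fingers":1,"linear":[-260,0,-430],"turn":0}]'
python3 -c "from h import *;to([.537,.08,.2])"
```

```text
clock: 1.63
position: [0.3693, -0.1634, 0.2317]
eef_rot: [-0.065, -2.192, 2.194]
force: [1.0, -0.7, -0.2]
width: 0.0
t 1.63 pos [ 0.3693 -0.1634  0.2317] F [ 1.  -0.7 -0.2] w 0.0 -> lin [-153.3   31.7 -252.7] turn 0.5
```

```bash
python3 -m handwheel '[{"fingers":1,"linear":[-150,30,-250],"turn":0},{"fingers":1,"linear":[-150,30,-250],"turn":0},{"fingers":1,"linear":[-150,30,-250],"turn":0},{"fingers":1,"linear":[-150,30,-250],"turn":0},{"fingers":1,"linear":[-150,30,-250],"turn":0}]'
python3 -m handwheel '[{"fingers":1,"linear":[-32,7,-52],"turn":0},{"fingers":1,"linear":[-32,7,-52],"turn":0},{"fingers":1,"linear":[-32,7,-52],"turn":0},{"fingers":1,"linear":[-32,7,-52],"turn":0}]'
python3 - <<'E'
from h import *
to([.537,.08,.09])
c=manip.camera_params('wrist');im=save('wrist','w1.png')
print([(np.round(d['bbox']),round(d['conf'],2)) for d in manip.search_frame('release','wrist')[:2]])
T=np.array(c['T'])
def wray(uv,z):
    x,y=(uv[0]-c['cx'])/c['fx'],(uv[1]-c['cy'])/c['fy'];r=np.hypot(x,y)
    d=T[:3,:3]@np.array([x/r*np.sin(r),y/r*np.sin(r),np.cos(r)]);return T[:3,3]+d*(z-T[2,3])/d[2]
np.savez('w1.npz',T=T,k=[c['fx'],c['fy'],c['cx'],c['cy']])
for d in manip.search_frame('release','wrist')[:1]:
    b=d['bbox'];print(wray((b[0]+b[2]/2,b[1]+b[3]/2),.066))
E
```

```text
clock: 2.05
position: [0.4861, 0.0083, 0.2101]
eef_rot: [-0.063, -2.193, 2.193]
force: [0.7, -1.4, 0.9]
width: 0.002
clock: 2.38
position: [0.5195, 0.047, 0.2025]
eef_rot: [-0.045, -2.208, 2.191]
force: [-0.8, -0.4, 0.5]
width: -0.001
t 2.38 pos [0.5195 0.047  0.2025] F [-0.8 -0.4  0.5] w -0.0 -> lin [-16.3 112.7 -32.9] turn 1.4
[(array([272., 153.,  88.,  46.]), 0.57), (array([ 21., 139., 105.,  97.]), 0.48)]
[0.5351352  0.05712052 0.066     ]
```

View pics/w1.png

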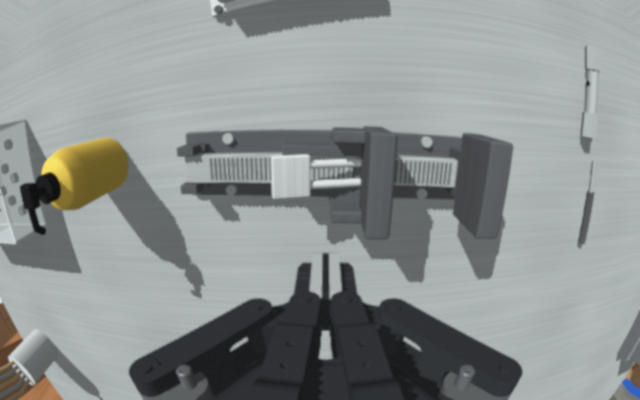

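The wrist view shows the tab at about (290,176), the jaw plate's top edge on the right of the ribs near (378,135-235), and the fixed jaw at (485,185). The fingertips are at (325,258).

```bash
cat >> h.py <<'E'
def wray(uv,z,T,k):
    x,y=(uv[0]-k[2])/k[0],(uv[1]-k[3])/k[1];r=np.hypot(x,y)
    d=T[:3,:3]@np.array([x/r*np.sin(r),y/r*np.sin(r),np.cos(r)]);return T[:3,3]+d*(z-T[2,3])/d[2]
E
python3 - <<'E'
from h import *
q=np.load('w1.npz');T,k=q['T'],q['k'];print(T.round(3).tolist(),k)
for l,uv,z in(('tab',(290,176),.066),('jawtop',(378,133),.105),('jawbot',(376,237),.07),('jawface top L',(394,133),.105),('fix inner far',(466,134),.105),('fix inner near',(456,207),.05),('stop',(185,152),.044),('stop',(185,189),.044)):
    print(l,wray(uv,z,T,k).round(4))
to([.537,.08,.09])
E
```

```text
[[-0.042, -0.944, -0.326, 0.602], [-0.999, 0.037, 0.022, 0.043], [-0.009, 0.327, -0.945, 0.345], [0.0, 0.0, 0.0, 1.0]] [309.70691629 309.70691629 325.17180982 205.35678437]
tab [0.5363 0.0813 0.066 ]
jawtop [0.5774 0.0055 0.105 ]
jawbot [0.4726 0.0012 0.07  ]
jawface top L [ 0.5773 -0.0073  0.105 ]
fix inner far [ 0.5771 -0.0694  0.105 ]
fix inner near [ 0.4933 -0.0894  0.05  ]
stop [0.5637 0.1953 0.044 ]
stop [0.5234 0.202  0.044 ]
t 2.53 pos [0.5192 0.0456 0.2034] F [ 0.4 -0.9 -0.1] w -0.0 -> lin [-16.2 113.7 -34.3] turn 1.3
```

```bash
python3 -m handwheel '[{"fingers":1,"linear":[-16,0,-38],"turn":1},{"fingers":1,"linear":[-16,60,-38],"turn":1},{"fingers":1,"linear":[-16,113,-38],"turn":1},{"fingers":1,"linear":[-16,113,-38],"turn":1},{"fingers":1,"linear":[-16,113,-38],"turn":1}]'
python3 -c "from h import *;to([.537,.084,.05])"
```

```text
clock: 2.95
position: [0.531, 0.0605, 0.0835]
eef_rot: [-0.017, -2.232, 2.17]
force: [-1.6, -0.0, -0.8]
width: 0.003
t 2.95 pos [0.531  0.0605 0.0835] F [-1.6 -0.  -0.8] w 0.0 -> lin [ -5.8  34.  -22.7] turn 2.2
```

```bash
python3 -m handwheel '[{"fingers":1,"linear":[0,0,0],"turn":0},{"fingers":1,"linear":[0,0,0],"turn":0}]'
python3 -c "
from h import *;to([.537,.084,.05]);s=manip.read_state();print(R.from_rotvec(s['eef_rot']).as_matrix().round(3),np.round(s['joints'],3),np.round(s['joint_velocities'],3),np.round(s['tau'],1))"
```

```text
clock: 3.12
position: [0.5374, 0.0607, 0.0922]
eef_rot: [-0.032, -2.239, 2.179]
force: [0.4, -0.3, 0.4]
width: 0.001
t 3.12 pos [0.5374 0.0607 0.0922] F [ 0.4 -0.3  0.4] w 0.0 -> lin [  1.1  42.8 -22.2] turn 2.3
[[-1.     0.002 -0.027]
 [ 0.027  0.027 -0.999]
 [-0.002 -1.    -0.027]] [-0.028  0.099 -0.124  1.346  0.027  3.141] [ 0.005 -0.016  0.048 -0.004 -0.     0.001] [  0.  -33.8  29.9   0.1   0.1   0. ]
```

Joint 6 is at its limit. I'll turn the tool a quarter turn back, which also makes the finger sides do the pushing.

```bash
python3 -m handwheel '[{"fingers":1,"linear":[0,0,0],"turn":-88},{"fingers":1,"linear":[0,0,0],"turn":-88},{"fingers":1,"linear":[0,0,0],"turn":-88},{"fingers":1,"linear":[0,0,0],"turn":-88},{"fingers":1,"linear":[0,0,0],"turn":-88}]'
python3 -m handwheel '[{"fingers":1,"linear":[0,0,0],"turn":-52},{"fingers":1,"linear":[0,0,0],"turn":-52},{"fingers":1,"linear":[0,0,0],"turn":-52},{"fingers":1,"linear":[0,0,0],"turn":-52},{"fingers":1,"linear":[0,0,0],"turn":-52}]'
python3 -c "from h import *;to([.537,.084,.05],np.pi/2-.067)"
```

```text
clock: 3.53
position: [0.5396, 0.0609, 0.0949]
eef_rot: [-0.569, 1.894, -1.847]
force: [-0.9, 0.5, -0.4]
width: -0.001
clock: 3.95
position: [0.5396, 0.0609, 0.0949]
eef_rot: [-1.005, 1.466, -1.434]
force: [0.3, -0.5, -0.6]
width: 0.0
t 3.95 pos [0.5396 0.0609 0.0949] F [ 0.3 -0.5 -0.6] w 0.0 -> lin [-19.6  45.5 -10.1] turn -15.7
```

```bash
python3 -m handwheel '[{"fingers":1,"linear":[-20,0,-10],"turn":-16},{"fingers":1,"linear":[-20,0,-10],"turn":-16},{"fingers":1,"linear":[-20,0,-10],"turn":-16},{"fingers":1,"linear":[-20,0,-10],"turn":-16}]'
python3 -c "
from h import *;to([.537,.084,.05],np.pi/2-.067);s=manip.read_state();print(R.from_rotvec(s['eef_rot']).as_matrix().round(3),np.round(s['joints'],3))"
```

```text
clock: 4.28
position: [0.5368, 0.0836, 0.0953]
eef_rot: [-1.152, 1.266, -1.24]
force: [-0.3, 0.5, 0.0]
width: -0.002
t 4.28 pos [0.5368 0.0836 0.0953] F [-0.3  0.5  0. ] w -0.0 -> lin [ 0.9 45.3 -0.1] turn 0.0
[[-0.066  0.007  0.998]
 [-0.997  0.028 -0.067]
 [-0.028 -1.     0.006]] [ 0.015  0.097 -0.12   1.346  0.027  1.652]
```

```bash
python3 -m handwheel '[{"fingers":1,"linear":[0,18,0],"turn":0},{"fingers":1,"linear":[0,26,0],"turn":0},{"fingers":1,"linear":[0,30,0],"turn":0},{"fingers":1,"linear":[0,33,0],"turn":0},{"fingers":1,"linear":[0,36,0],"turn":0}]'
python3 -m handwheel '[{"fingers":1,"linear":[0,3,0],"turn":0},{"fingers":1,"linear":[0,6,0],"turn":0},{"fingers":1,"linear":[0,9,0],"turn":0},{"fingers":1,"linear":[0,11,0],"turn":0},{"fingers":1,"linear":[0,11,0],"turn":0}]'
python3 -c "from h import *;to([.537,.084,.05],np.pi/2-.067)"
```

```text
clock: 4.7
position: [0.5377, 0.0861, 0.0591]
eef_rot: [-1.148, 1.268, -1.238]
force: [1.5, 3.2, 4.7]
width: -0.001
clock: 5.12
position: [0.5352, 0.0845, 0.0484]
eef_rot: [-1.155, 1.27, -1.24]
force: [-5.1, 0.6, 17.9]
width: -0.002
t 5.12 pos [0.5352 0.0845 0.0484] F [-5.1  0.6 17.9] w -0.0 -> lin [ 0.3 -1.6  1.9] turn -0.0
```

Force rose to 18 N at z = 48 mm, which suggests the tab bottomed. Lifting to look.

```bash
python3 -m handwheel '[{"fingers":1,"linear":[0,-20,0],"turn":0},{"fingers":1,"linear":[0,-60,0],"turn":0},{"fingers":1,"linear":[0,-100,0],"turn":0},{"fingers":1,"linear":[30,-105,0],"turn":0},{"fingers":1,"linear":[60,-105,0],"turn":0}]'
python3 - <<'E'
from h import *
c=manip.camera_params('wrist');np.savez('w2.npz',T=c['T'],k=[c['fx'],c['fy'],c['cx'],c['cy']])
im=save('wrist','w2.png');im=save('side','s2.png')
cv2.imwrite('pics/s2c.png',cv2.resize(im[160:290,280:400,::-1],None,fx=4,fy=4,interpolation=cv2.INTER_CUBIC))
to([.531,-.05,.15],np.pi/2-.067)
E
```

```text
clock: 5.53
position: [0.5326, 0.0218, 0.1519]
eef_rot: [-1.153, 1.263, -1.24]
force: [0.9, 0.1, -1.2]
width: 0.003
t 5.63 pos [0.5302 0.0184 0.1479] F [-0.2  0.  -1.2] w 0.0 -> lin [68.1 -3.8  5.7] turn -0.3
```

View pics/w2.png

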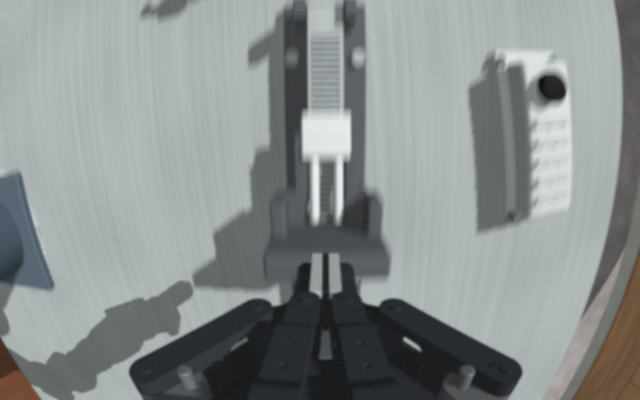

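View pics/s2c.png

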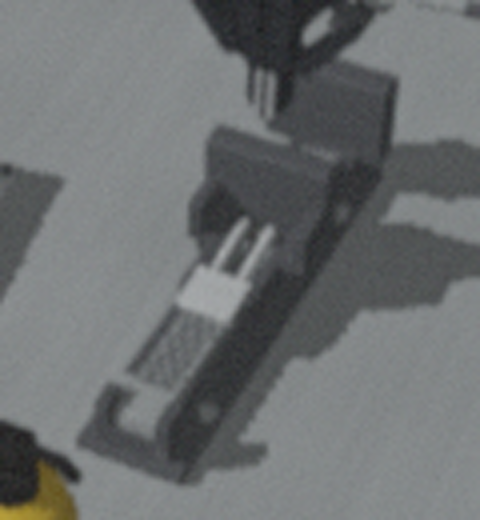

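The wrist view shows the tab centre at (327,136). In the side view (crop (213,292)) it is at about (333,233). I'll triangulate its height.

Run:
```python
from h import *
q=np.load('w2.npz')
for z in(.066,.057,.048): print(z,wray((327,135),z,q['T'],q['k']).round(4),ray('side',(333.3,233),z).round(4))
for P in([.5365,.08,.066],[.537,.088,.048]): print(proj('side',P))
```

```text
0.066 [0.5373 0.0851 0.066 ] [0.5293 0.1083 0.066 ]
0.057 [0.5374 0.0844 0.057 ] [0.5327 0.0993 0.057 ]
0.048 [0.5375 0.0837 0.048 ] [0.5361 0.0903 0.048 ]
[[334.82790797 225.46717441]]
[[333.33490016 232.3499847 ]]
```

The tab's position matches the predicted down pose (333.3,232.3), so the ratchet is released. Next into the gap.

```bash
python3 -m handwheel '[{"fingers":1,"linear":[35,0,-1],"turn":0},{"fingers":1,"linear":[68,0,3],"turn":0},{"fingers":1,"linear":[68,0,3],"turn":0},{"fingers":1,"linear":[68,0,3],"turn":0}]'
python3 -c "from h import *;to([.528,-.05,.068],np.pi/2-.067)"
```

```text
clock: 5.97
position: [0.5277, -0.047, 0.1442]
eef_rot: [-1.156, 1.276, -1.238]
force: [-0.0, 1.0, -0.2]
width: 0.001
t 5.97 pos [ 0.5277 -0.047   0.1442] F [-0.   1.  -0.2] w 0.0 -> lin [ 5.1 76.1  0.8] turn -0.2
```

```bash
python3 -m handwheel '[{"fingers":1,"linear":[4,35,0],"turn":0},{"fingers":1,"linear":[4,70,0],"turn":0},{"fingers":1,"linear":[4,76,0],"turn":0},{"fingers":1,"linear":[4,76,0],"turn":0}]'
python3 -c "from h import *;to([.531,-.005,.068],np.pi/2-.067)"
```

```text
clock: 6.3
position: [0.5245, -0.0458, 0.0654]
eef_rot: [-1.162, 1.279, -1.231]
force: [-0.4, 0.5, -0.2]
width: 0.002
t 6.3 pos [ 0.5245 -0.0458  0.0654] F [-0.4  0.5 -0.2] w 0.0 -> lin [-41.2  -1.5   3.7] turn 0.1
```

Push at about 6 mm per row.

```bash
python3 -m handwheel '[{"fingers":1,"linear":[-10,0,2],"turn":0},{"fingers":1,"linear":[-18,0,3],"turn":0},{"fingers":1,"linear":[-25,0,3],"turn":0},{"fingers":1,"linear":[-32,0,3],"turn":0},{"fingers":1,"linear":[-40,0,3],"turn":0}]'
python3 -c "from h import *;to([.531,.068,.068],np.pi/2-.067)"
```

```text
clock: 6.72
position: [0.536, -0.0084, 0.0727]
eef_rot: [-1.156, 1.267, -1.242]
force: [0.7, -3.5, 1.7]
width: -0.002
t 6.72 pos [ 0.536  -0.0084  0.0727] F [ 0.7 -3.5  1.7] w -0.0 -> lin [-75.8   6.5 -10.1] turn -0.0
```

```bash
python3 -m handwheel '[{"fingers":1,"linear":[-8,0,0],"turn":0},{"fingers":1,"linear":[-18,0,0],"turn":0},{"fingers":1,"linear":[-28,0,0],"turn":0},{"fingers":1,"linear":[-38,0,0],"turn":0},{"fingers":1,"linear":[-48,0,0],"turn":0}]'
python3 -m handwheel '[{"fingers":1,"linear":[-7,0,0],"turn":0},{"fingers":1,"linear":[-14,0,0],"turn":0},{"fingers":1,"linear":[-20,0,0],"turn":0},{"fingers":1,"linear":[-26,0,0],"turn":0},{"fingers":1,"linear":[-30,0,0],"turn":0}]'
python3 -c "from h import *;to([.531,.077,.068],np.pi/2-.067)"
```

```text
clock: 7.13
position: [0.5376, 0.0407, 0.072]
eef_rot: [-1.156, 1.271, -1.238]
force: [2.3, -4.1, 2.1]
width: 0.005
clock: 7.55
position: [0.5386, 0.0705, 0.0718]
eef_rot: [-1.158, 1.273, -1.236]
force: [2.9, -3.0, -1.5]
width: 0.002
t 7.55 pos [0.5386 0.0705 0.0718] F [ 2.9 -3.  -1.5] w 0.0 -> lin [-5.9  4.  -8. ] turn 0.0
```

```bash
python3 -m handwheel '[{"fingers":1,"linear":[-3,0,0],"turn":0},{"fingers":1,"linear":[-6,0,0],"turn":0},{"fingers":1,"linear":[-8,0,0],"turn":0},{"fingers":1,"linear":[-10,0,0],"turn":0},{"fingers":1,"linear":[-10,0,0],"turn":0}]'
python3 -c "from h import *;to([.531,.077,.068],np.pi/2-.067)"
```

```text
clock: 7.97
position: [0.5388, 0.0757, 0.072]
eef_rot: [-1.165, 1.271, -1.245]
force: [1.8, -11.7, -0.1]
width: -0.001
t 7.97 pos [0.5388 0.0757 0.072 ] F [  1.8 -11.7  -0.1] w -0.0 -> lin [-0.6  4.1 -7.9] turn -0.1
```

```bash
python3 -m handwheel '[{"fingers":1,"linear":[-3,0,0],"turn":0},{"fingers":1,"linear":[-6,0,0],"turn":0},{"fingers":1,"linear":[-6,0,0],"turn":0},{"fingers":1,"linear":[-6,0,0],"turn":0}]'
python3 -m handwheel '[{"fingers":1,"linear":[10,0,0],"turn":0},{"fingers":1,"linear":[35,0,0],"turn":0},{"fingers":1,"linear":[45,-30,0],"turn":0},{"fingers":1,"linear":[45,-70,0],"turn":0},{"fingers":1,"linear":[45,-110,0],"turn":0}]'
python3 -m handwheel '[{"fingers":1,"linear":[40,-20,0],"turn":0},{"fingers":1,"linear":[80,-20,0],"turn":0},{"fingers":1,"linear":[120,-20,0],"turn":0},{"fingers":1,"linear":[140,-20,0],"turn":0},{"fingers":1,"linear":[140,-20,0],"turn":0}]'
python3 - <<'E'
from h import *
c=manip.camera_params('wrist');np.savez('w3.npz',T=c['T'],k=[c['fx'],c['fy'],c['cx'],c['cy']])
save('wrist','w3.png');im=save('side','s3.png')
cv2.imwrite('pics/s3c.png',cv2.resize(im[140:340,225:425,::-1],None,fx=3,fy=3,interpolation=cv2.INTER_CUBIC))
to([.531,.077,.068],np.pi/2-.067)
E
```

```text
clock: 8.3
position: [0.5388, 0.0758, 0.0721]
eef_rot: [-1.173, 1.268, -1.256]
force: [0.0, -24.3, -0.1]
width: 0.001
clock: 8.72
position: [0.5343, 0.0386, 0.1805]
eef_rot: [-1.159, 1.28, -1.232]
force: [1.3, 0.1, 0.4]
width: 0.003
clock: 9.13
position: [0.5269, -0.1049, 0.1973]
eef_rot: [-1.154, 1.277, -1.239]
force: [-0.4, -0.3, -0.5]
width: 0.001
t 9.23 pos [ 0.5271 -0.1016  0.1973] F [-0.4  0.1 -0.2] w 0.0 -> lin [-174.3  134.8   -7.9] turn -0.1
```

View pics/w3.png

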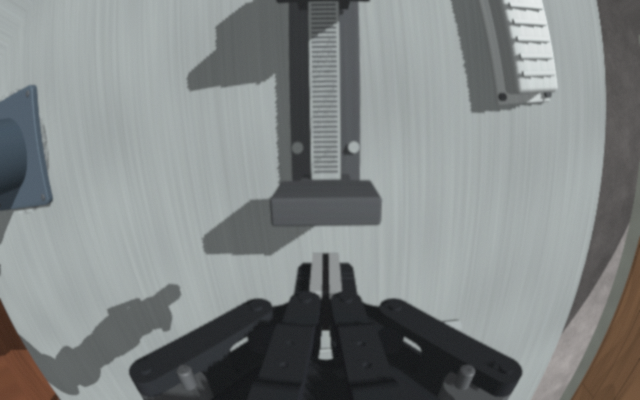

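View pics/s3c.png

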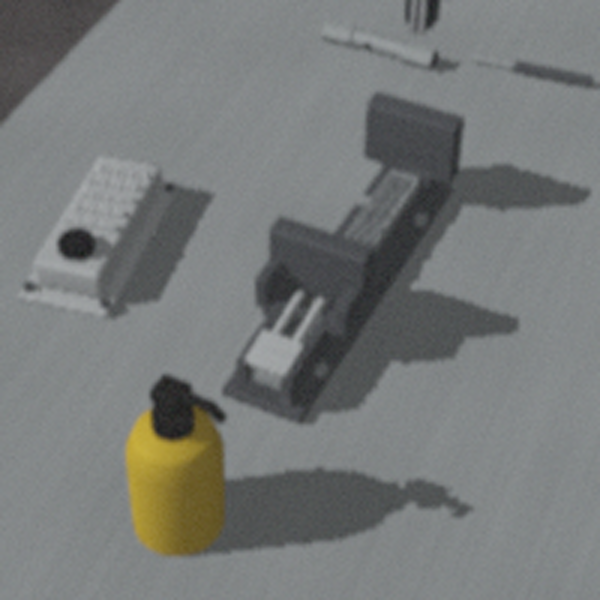

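The side view shows the jaw at the end-stop end and the tab at pixel (317,259). Spanner, punch, cover and bottle are where they were. Last, a numeric check of the tab height.

Run:
```python
from h import *
for z in(.066,.048): print(z,ray('side',(317,258.7),z).round(4))
for y in(.182,.188): print(y,proj('side',[[.5437,y,.048],[.5437,y-.008,.066]]).round(1).tolist())
for n in('pump','cover','spanner'):
    print(n,[np.round(d['bbox']) for d in manip.search_frame(n,'side')[:1]])
print(manip.finish_job())
```

```text
0.066 [0.5313 0.2088 0.066 ]
0.048 [0.5382 0.193  0.048 ]
0.182 [[316.7, 255.2], [318.0, 248.0]]
0.188 [[315.8, 256.7], [317.1, 249.5]]
pump [array([265., 261.,  34.,  63.])]
cover [array([232., 193.,  52.,  54.])]
spanner [array([331., 145.,  36.,  17.])]
the job is handed in; nothing more can be done
None
```

I pressed the release tab down first, then pushed the sliding jaw along the bar to its end stop, and handed the job in with the arm clear of everything at about 9.5 s.

- **Release tab:** the shut fingertips pressed it down to 48 mm with about 18 N. The side image before the push placed it within about 1 pixel of the predicted "down" position. After the push it showed about 2–3 pixels from "down" and 9–10 from "up", so it stayed down.
- **Sliding jaw:** it slid with about 3–4 N. It then stopped hard: the force rose from 12 N to 24 N while the fingertips moved only 0.1 mm. That was within 2 mm of where I calculated the end stop to be.
- **Other things on the bench:** the networks put the bottle, cover and spanner within 2–3 pixels of where they started. The punch was checked only by eye and looks unmoved.

On the way in, the last joint reached its range limit, so I turned the tool back a quarter turn. About 1.6° of tool tilt remained and did not affect the work. I could not read the jaw and lever joints directly, so both final states are judged from images and forces.

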